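Cap the unfinished bundle of channel

TASK

The channel coupons are kept in the cradle as bundles of three: two side by side open side up, and a third open side down over them, with one of its flanges down inside each of the lower two. One bundle is finished; take the channel that lies open side up on the bench, turn it over and lap it fully home, square and with its ends level with theirs, on the bundle that still lacks its third. Lower it, never let it drop or topple, leave the finished bundle and the lower channels where they are, and do not shift the brick, the jar or the pliers.

Things in the scene. Friction and masses are not known exactly. Their poses are not given: they have to be found in the camera images.
- channel_centre (a point): the loose channel to be laid, 60 mm wide, 40 mm high over the flanges, 150 mm long, 4 mm thick aluminium U-section, about 0.2 kg, lying open side up on the bench. The point is its centre (half-way along, across and up): 20 mm above the bench when it lies, 75 mm when it stands on an end, which it does steadily. x along its length, y across, z from its back (web) towards its open side: up at the start, down at the end
- capped_centre (a point): the third channel of the finished bundle, 60 mm wide, 40 mm high over the flanges, 150 mm long, 4 mm thick aluminium U-section, lying open side down over the two below it in one of the two bays; which bay varies. The point is its centre. x along its length, y across, z up (towards its back)
- cradle_mid (a point): middle of the cradle's foot, on the bench: x along the channels, y across. The cradle is fixed: two flat bars 8 mm high, 290 mm long along y, carry the channels; six 10 mm round uprights, tops 48 mm above the bench, stand at y = -133, 0 and 133 mm, x = -45 and 45 mm. Its bays, between the uprights, each hold two lower channels side by side
- bay_1 (a point): in the cradle's bay on its +y side: where the centre of the third channel is when it lies fully home and central on the two lower ones, 32 mm above the bench (its back then at 52, its toes at 12 mm). x along the channels, z up. The third channel has some 20 mm of play each way across; beside each of its flanges, 26 mm is free inside the lower channel
- bay_2 (a point): the same place in the cradle's other bay, on its -y side, 133 mm from bay_1; all else as for bay_1
- low_1a_centre (a point): one of the two lower channels of bay 1 (on the cradle's +y side), lying open side up on the cradle, loose; 60 mm wide, 40 mm high over the flanges, 150 mm long, 4 mm thick aluminium U-section. The point is its centre: half-way along, across and up. x along its length, y across, z up towards its open side
- low_1b_centre (a point): one of the two lower channels of bay 1 (on the cradle's -y side), lying open side up on the cradle, loose; 60 mm wide, 40 mm high over the flanges, 150 mm long, 4 mm thick aluminium U-section. The point is its centre: half-way along, across and up. x along its length, y across, z up towards its open side
- low_2a_centre (a point): one of the two lower channels of bay 2 (on the cradle's +y side), lying open side up on the cradle, loose; 60 mm wide, 40 mm high over the flanges, 150 mm long, 4 mm thick aluminium U-section. The point is its centre: half-way along, across and up. x along its length, y across, z up towards its open side
- low_2b_centre (a point): one of the two lower channels of bay 2 (on the cradle's -y side), lying open side up on the cradle, loose; 60 mm wide, 40 mm high over the flanges, 150 mm long, 4 mm thick aluminium U-section. The point is its centre: half-way along, across and up. x along its length, y across, z up towards its open side
- firebrick_centre (a point): bystander: cream firebrick 114 x 230 x 64 mm lying beyond the cradle; the point is its centre, y along its length, z up
- jar_centre (a point): bystander: white screw-top flux jar, 66 mm across, 85 mm high, upright; the point is its centre, half-way up
- pliers_centre (a point): bystander: red-handled pliers, 190 mm long, lying on the bench; the point is near the middle of their length, 7 mm above the bench, x towards the jaws
There are look-alikes about, which are no part of the job. Leave any purple look-alike of the part that bears channel_centre alone.

How it is judged:
By the outcome, as a careful person would: the job done as asked, in the order asked, and still so for the second after the job is handed in, with the robot touching nothing.
It also fails if it takes over 61 s, if anything falls off the work surface, if the arm or the gripper's body presses on something with over 40 N, if the wrist force passes 120 N, or if a joint passes its speed limit or range.

ROBOT

A 6-joint arm with a two-finger parallel gripper is mounted at the origin on the work surface. World frame = base frame: x ahead of the robot, y to its left, z up, the work surface at z = 0. Lengths are in mm, angles in rad, forces in N, time in s.
With the tool pointing down it reaches from about 350 to 875 mm from the base axis. Payload 4.2 kg.
Tool frame: the origin (TCP) lies on the mounting face of the last link; the fingertips stand 173 mm ahead of it and the grasp point (between the pads) lies 155 mm ahead of it; z points along the fingers, y is the line along which they close (so a half turn about z gives the same grasp; the last joint's range is limited). The gripper opens to 85 mm and grips with 20 to 120 N. Pads are 22 mm wide; open, the fingers measure 114 mm over their backs; the gripper's body (76 mm by 85 mm) begins 54 mm behind the grasp point. The pads swing forward as they close: fully open they stand 13 mm farther back than shut.
Start: joints at [1.411, 0.385, 0.008, 0, -1.194, -0.259], TCP at [254.132, 570.979, 404.712] pointing down, gripper open.
Joint ranges: [-3.14, 3.14], [-1.21, 2.06], [-1.07, 1.41], [-3.16, 2.05], [-2.99, -0.16], [-3.1, 3.1]. Speed limits (rad/s): [2.79, 2.79, 3.14, 3.14, 3.14, 3.14].

INTERFACE

Orientations are given as a unit quaternion [x, y, z, w].
In Python, from bench import arm gives the robot as it stands.
- The arm moves only by the tool carry_out, never from a script. Its argument "rows" is a list of rows, each a list of 7 numbers: the shift along the tool's x, y, z as a fraction of full scale, then the turn, a rotation vector about the tool's x, y, z as a fraction of full scale, then the opening, from -1 (shut) to 1 (fully open). A call has 1 to 12 rows; each row is the pose to reach, as a shift and turn from the pose commanded when the call began, along the tool's axes at that moment, turning the shorter way round; what a row does not reach only later rows make up. Full scale, the value 1, is 20 cm for a shift and pi rad for a turn. A row lasts 1/8 s, in which the tool goes at most 62.5 mm and 10.7 degrees, less where a joint would pass 70% of its speed; a pose out of reach is approached as far as the arm can. A call with a number of a shift or a turn outside -1 to 1 is refused whole. A call with a gripper value outside its range is refused whole. The fingers move at their own pace and stop on an object; the grip force is fixed at half the most. Time passes only in rows, so rows that repeat a pose let the fingers close. It gives the time, the measured TCP pose, the force, the opening and the grip force at its end, in the units of the state.
- arm.read_state(): the state, without advancing time (a new reading comes with each control period).
- arm.get_image(name): name is "side" or "top"; returns (picture, depth): 480x640x3 uint8, red, green, blue; 480x640 float32, mm along the optical axis (not along the pixel's ray), 0 where there is no reading.
- arm.calibration(name): a dict with "mtx" (3x3 intrinsics, pixels), "k1" (the pictures are not rectified: a ray, as slopes to the right and down, at radius r is drawn at 1 + k1 r^2 times it, then the intrinsics apply), "cam_to_world" (4x4, takes a point from camera to world coordinates). Camera axes: x right, y up, looking along -z (the intrinsics and any distortion apply to the point x, -y, -z); pixel columns grow to the right and rows downward; lengths in mm; the calibration is good to about 2 mm. A picture is of the moment at which its call begins. calibration takes no time and is no camera call.
- arm.job_done(): hands the job in; it is judged then, once.
The state is a dict: "clock": time; "joints": joint angles; "joint_vel": joint speeds; "joint_efforts": joint torques, N m; "position": TCP position; "ee_rot": TCP orientation; "contact_force": force on the tool from outside, world axes, zero at the start; "wrist_torque": the same for the moment, N m; "gripper_width": finger opening in mm; "grasp_force": force on a finger pad.
Only numpy, scipy, OpenCV 4.12 (cv2) and the standard library are available. Lean on these libraries where they do the work, as an engineer would, in place of code of your own. Each camera call takes 0.05 s, during which the arm holds its last target. There are 200 camera calls.

## Working session

There is one attempt and no reset: what is moved stays moved. The work goes in short steps, Python scripts to look and compute and a tool call to move; the robot and the scene stay as the last step left them, time stands still between calls to the robot, and variables do not carry over. Pictures are saved under pics/ and viewed, at most 10 in all, crops included, and the job is handed in when it is done.

Besides the shell and the picture viewer there is one more tool, called after "Request:" in YAML: its name, and indented under it one key for each argument. carry_out: Moves the arm, as the interface text tells. Its arguments: {"type":"object","properties":{"rows":{"type":"array"}},"required":["rows"]}

```bash
mkdir -p pics; cat > h.py <<'E'
import numpy as np, cv2
from bench import arm
from scipy.spatial.transform import Rotation as R
def cloud(name,img=None):
    im,d=img if img else arm.get_image(name)
    c=arm.calibration(name);K=np.array(c["mtx"]);T=np.array(c["cam_to_world"])
    v,u=np.mgrid[0:480,0:640]
    p=cv2.undistortPoints(np.stack([u.ravel(),v.ravel()],1).astype(np.float64)[:,None],K,np.array([c["k1"],0,0,0,0.]))[:,0]
    z=d.ravel().astype(float)
    P=np.stack([p[:,0]*z,-p[:,1]*z,-z],1)@T[:3,:3].T+T[:3,3]
    P[z==0]=np.nan
    return im,d,P.reshape(480,640,3)
E
python3 - <<'E'
from h import *
for n in("top","side"):
    im,d,P=cloud(n); cv2.imwrite(f"pics/{n}0.png",im[...,::-1]); np.save(f"{n}0.npy",P)
    c=arm.calibration(n); print(n,np.round(c["cam_to_world"],3).tolist(),c["k1"],c["mtx"])
s=arm.read_state();print(s["clock"],s["position"],s["ee_rot"],s["gripper_width"])
E
```

```text
top [[-0.028, 0.987, -0.155, 390.678], [-1.0, -0.027, 0.005, 34.847], [0.0, 0.155, 0.988, 1039.488], [0.0, 0.0, 0.0, 1.0]] -0.06437918877290166 [[487.70859223   0.         310.65489478]
 [  0.         487.70859223 229.10085032]
 [  0.           0.           1.        ]]
side [[-0.996, 0.038, -0.083, 466.806], [-0.09, -0.582, 0.808, 691.772], [-0.018, 0.812, 0.583, 561.091], [0.0, 0.0, 0.0, 1.0]] -0.023682866623704172 [[463.3747157    0.         313.17571639]
 [  0.         463.3747157  235.24839984]
 [  0.           0.           1.        ]]
0.1 [254.06901563 570.8292985  403.72835371] [ 9.78138793e-01 -2.07950811e-01 -1.59035207e-04  9.67959399e-04] 85.50325546063448
```

View pics/top0.png

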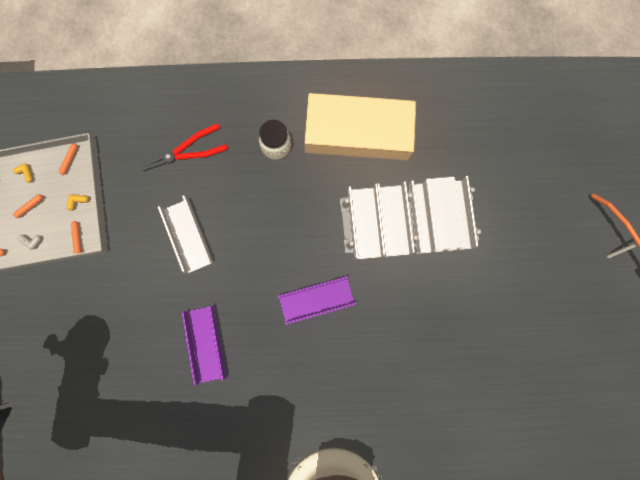

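View pics/side0.png

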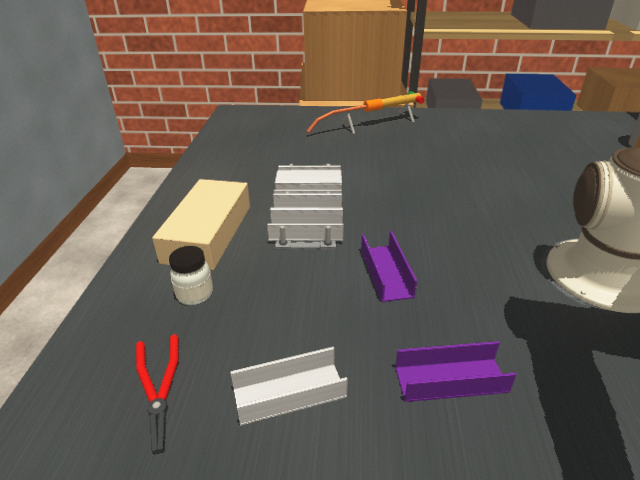

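The top picture shows the loose silver channel at about (186,234). The cradle is centred near (411,217). Its left, +y bay (about 380,220) is uncapped, and its right bay is capped. Purple look-alikes lie at (203,345) and (317,300). The side view agrees: the loose channel is at (289,385) and the cradle at (307,205).

```bash
cat > m.py <<'E'
from h import *
def rect(Q):
    (c,s,a)=cv2.minAreaRect(Q[:,:2].astype(np.float32)*1.0); return np.round(c,1),np.round(s,1),round(a,2)
T=np.load("top0.npy");S=np.load("side0.npy")
ti=cv2.imread("pics/top0.png");si=cv2.imread("pics/side0.png")
def sel(P,im,x0,x1,y0,y1,z0,z1):
    hsv=cv2.cvtColor(im,cv2.COLOR_BGR2HSV)
    m=(P[...,0]>x0)&(P[...,0]<x1)&(P[...,1]>y0)&(P[...,1]<y1)&(P[...,2]>z0)&(P[...,2]<z1)&(hsv[...,1]<60)&(hsv[...,2]>90)
    n,l,st,_=cv2.connectedComponentsWithStats(m.astype(np.uint8)); 
    return P[m]
for nm,P,im,(u,v),(u2,v2) in(("top",T,ti,(186,234),(411,217)),("side",S,si,(289,385),(307,205))):
    print(nm,P[v,u],P[v2,u2])
E
python3 - <<'E'
from m import *
for nm,P,im in(("top",T,ti),("side",S,si)):
    g=P[20:400] if nm=="top" else P
    print(nm,"bench",np.nanmedian(P[300:330,420:560,2]) if nm=="top" else np.nanmedian(P[300:330,250:340,2]))
    c=T[234,186]
    Q=sel(P,im,c[0]-110,c[0]+110,c[1]-75,c[1]+75,-5,60)
    print(" loose",len(Q),rect(Q),np.percentile(Q[:,2],[2,25,50,75,98]).round(1))
    F=Q[Q[:,2]>30]; print("  flange tops",rect(F),np.percentile(F[:,2],[50,95]).round(1))
    c=T[217,411]
    Q=sel(P,im,c[0]-120,c[0]+120,c[1]-170,c[1]+170,5,80)
    print(" cradle",len(Q),rect(Q),np.percentile(Q[:,2],[2,50,98]).round(1))
    h=np.histogram(Q[:,2],bins=np.arange(0,70,4)); print(h[0])
    F=Q[Q[:,2]>48]; print("  cap",len(F),rect(F),np.median(F[:,2]))
s=arm.read_state();print(s["joints"],s["position"],R.from_quat(s["ee_rot"]).as_matrix().round(4).tolist())
E
```

```text
top [550.18795118 298.62165285   4.18182125] [ 573.55192149 -187.43554901    6.25517583]
side [548.03378166 286.3589835    4.10865721] [ 568.10450762 -171.12969606   20.43753402]
top bench -0.24451530083240414
 loose 6635 (array([550.2, 298.6]), array([219.9, 150. ]), 0.01) [-4.  -1.2  0.5  2.9 39.3]
  flange tops (array([546.5, 296.2]), array([150.3,  62.1]), 21.52) [38.4 41.9]
 cradle 9000 (array([ 572.7, -182.6]), array([236.4, 326.1]), 0.74) [ 6.6 15.1 54. ]
[   0  363 2519 1734  187  170  178  180  179  202  214  764 1493  802
   15    0    0]
  cap 2310 (array([ 568.1, -181.7]), array([150.4, 272.3]), 4.21) 51.28175164094762
side bench -0.6888032460507247
 loose 5949 (array([552., 297.]), array([144.7, 173.7]), 89.95) [-0.1  4.5 14.5 29.9 40.7]
  flange tops (array([546.1, 296.8]), array([150.4,  62.6]), 21.47) [37.5 41. ]
 cradle 5401 (array([ 567.3, -176.7]), array([150.1, 284.2]), 3.59) [ 7.4 38.6 52.1]
[  0 145 137 305 325 341 342 356 437 516 620 888 860 129   0   0   0]
  cap 989 (array([ 567.5, -178.4]), array([150. , 272.3]), 3.48) 50.887000362056654
[ 1.41057826e+00  3.85480237e-01  6.76102635e-03 -4.44172477e-04
 -1.19399506e+00 -2.58577322e-01] [254.06901563 570.8292985  403.72835371] [[0.9135, -0.4068, -0.0007], [-0.4068, -0.9135, -0.0018], [0.0001, 0.002, -1.0]]
```

```bash
cat >> h.py <<'E'
def pose(g,psi,phi,sgn=-1,L=155):
    "grasp point g, heading psi deg, tilt phi deg outward from straight down -> TCP pos, rot"
    a,b=np.radians(psi),np.radians(phi)
    h=np.array([np.cos(a),np.sin(a),0]);l=np.array([-h[1],h[0],0]);k=np.array([0,0,1.])
    z=np.sin(b)*h-np.cos(b)*k; y=sgn*l; x=np.cross(y,z)
    return np.array(g,float)-L*z, np.stack([x,y,z],1)
def row(p,Rm,p0=None,R0=None):
    if p0 is None:
        s=arm.read_state();p0=np.array(s["position"]);R0=R.from_quat(s["ee_rot"]).as_matrix()
    d=R0.T@(p-p0)/200; w=R.from_matrix(R0.T@Rm).as_rotvec()/np.pi
    n=max(np.linalg.norm(p-p0)/62.5,np.degrees(np.linalg.norm(w)*np.pi)/10.7)
    return np.round(np.r_[d,w],4).tolist(),"min rows %.1f"%n
E
python3 - <<'E'
from m import *
print(row(*pose((546,296.5,160),21.5,0)),row(*pose((546,296.5,160),21.5,-30)))
# cradle details
th=np.radians(3.7)
for P,im,nm in((T,ti,"top"),(S,si,"side")):
    Q=sel(P,im,450,690,-340,-20,5,80)
    B=Q[(Q[:,2]>42)]
    # angle via rect of low flange tops +y bay
    b=B[B[:,1]>-172]; print(nm,"bay1 flanges",rect(b)); 
    c=np.array([568,-180]); X=(B[:,0]-c[0])*np.cos(th)+(B[:,1]-c[1])*np.sin(th); Y=-(B[:,0]-c[0])*np.sin(th)+(B[:,1]-c[1])*np.cos(th)
    print(np.histogram(Y,bins=np.arange(-145,146,5))[0]); print(np.percentile(X,[1,99]))
    for a,bb in((100,140),(62,80),(40,62),(5,40)):
        k=(Y>a)&(Y<bb)
        if k.sum()>20: print(a,bb,k.sum(),np.percentile(Y[k],[5,50,95]).round(1),np.percentile(X[k],[1,99]).round(1),"slope deg",np.degrees(np.polyfit(X[k],Y[k],1)[0]).round(2)+3.7)
E
```

```text
top [550.18795118 298.62165285   4.18182125] [ 573.55192149 -187.43554901    6.25517583]
side [548.03378166 286.3589835    4.10865721] [ 568.10450762 -171.12969606   20.43753402]
([1.8914, 0.6583, 0.4451, 0.0006, 0.0002, -0.2528], 'min rows 6.6') ([2.1629, 0.3817, 0.5484, -0.0656, -0.1575, -0.247], 'min rows 7.2')
top bay1 flanges (array([ 564. , -109.9]), array([150.6, 129.9]), 2.65)
[  1  18  19 158  38   0   0   0   0 108 171 161 175 162 174 160 165 178
 165 176 174  94   0   0   0   0  95  87  22  58 128   0   0   0   0   0
   0   0   0   0   2 171 153   0   0   0   0   0   0   0   0   0   0 153
  14  23   2   0]
[-72.67099151  73.66934081]
100 140 192 [121.1 123.6 133.3] [-72.  72.] slope deg 3.75
62 80 257 [62.3 65.7 68.8] [-73.2  73.7] slope deg 3.62
40 62 69 [60.1 61.  61.9] [-72.   72.8] slope deg 3.5900000000000003
5 40 128 [5.2 6.9 8.1] [-72.2  71.1] slope deg 3.6100000000000003
side bay1 flanges (array([ 563. , -108.9]), array([148.3, 134.3]), 4.27)
[  0   4  11  72  72   0   0   0   3  58  63  64  67  64  73  67  71  63
  70  72 105 213   3   0   0   0  67 128  14  18 166  17   0   0   0   0
   0   0   0   0   0  66 191  26   0   0   0   0   0   0   0   0   4 154
  78  18  16   0]
[-74.20319183  72.39119385]
100 140 270 [120.8 124.4 135.1] [-73.7  71.5] slope deg 3.6900000000000004
62 80 270 [63.  67.8 70.6] [-74.4  71.3] slope deg 3.8200000000000003
5 40 183 [ 5.5  7.7 10.4] [-73.8  72.2] slope deg 3.64
```

Request:
carry_out:
  rows:
    - [0.3,0.1,0.05,0,0,-0.05,1]
    - [0.6,0.2,0.1,0,0,-0.1,1]
    - [0.9,0.3,0.2,0,0,-0.15,1]
    - [1,0.35,0.22,0,0,-0.2,1]
    - [1,0.35,0.22,0,0,-0.253,1]
    - [1,0.35,0.22,0,0,-0.253,1]

```text
clock: 0.85
position: [408.7, 425.3, 360.2]
ee_rot: [0.983, 0.186, -0.0, 0.0]
contact_force: [-0.6, 0.3, 0.1]
gripper_width: 85.3
grasp_force: 0.0
```

```bash
cat >> h.py <<'E'
import json
def log():
    s=arm.read_state(); open("log.txt","a").write(json.dumps([list(map(float,s["joints"])),list(map(float,s["position"])),list(map(float,s["ee_rot"]))])+"\n")
    print(round(s["clock"],2),np.round(s["joints"],3),np.round(s["position"],1),"F",np.round(s["contact_force"],1),"w",round(s["gripper_width"],1),round(s["grasp_force"],1))
E
python3 - <<'E'
from h import *
log()
print(row(*pose((546,296.5,160),21.5,0)),row(*pose((546,296.5,160),21.5,-30)),row(*pose((546,296.5,140),21.5,30)))
E
```

```text
0.85 [ 1.08   0.36  -0.147 -0.    -1.065  0.864] [408.7 425.3 360.2] F [-0.6  0.3  0.1] w 85.3 0.0
([0.4049, 0.8497, 0.2262, 0.0002, 0.0003, -0.0007], 'min rows 3.1') ([0.7925, 0.8488, 0.3296, -0.0, -0.1664, -0.0007], 'min rows 3.9') ([0.0176, 0.8504, 0.4303, 0.0003, 0.167, -0.0006], 'min rows 3.1')
```

Request:
carry_out:
  rows:
    - [0.2,0.25,0.08,0,-0.05,0,1]
    - [0.4,0.5,0.16,0,-0.1,0,1]
    - [0.6,0.7,0.25,0,-0.15,0,1]
    - [0.79,0.85,0.33,0,-0.167,0,1]
    - [0.79,0.85,0.33,0,-0.167,0,1]

```text
clock: 1.48
position: [620.3, 323.9, 289.2]
ee_rot: [0.949, 0.177, -0.258, 0.05]
contact_force: [-0.8, 0.1, -0.2]
gripper_width: 85.2
grasp_force: 0.0
```

```bash
python3 - <<'E'
from h import *
log()
E
```

```text
1.48 [ 0.681  0.713  0.3   -0.154 -1.668  1.283] [620.3 323.9 289.2] F [-0.8  0.1 -0.2] w 85.2 0.0
```

```bash
cat > kin.py <<'E'
import numpy as np, json
from scipy.optimize import least_squares
from scipy.spatial.transform import Rotation as R
RX=lambda a:R.from_euler('x',a).as_matrix()
RY=lambda a:R.from_euler('y',a).as_matrix()
RZ=lambda a:R.from_euler('z',a).as_matrix()
lo=np.array([-3.14,-1.21,-1.07,-3.16,-2.99,-3.1]);hi=np.array([3.14,2.06,1.41,2.05,-.16,3.1])
D=[([1.41057826,.385480237,.00676102635,-.000444,-1.19399506,-.258577],[254.06901563,570.8292985,403.72835371],[.978138793,-.207950811,-.000159,.000968])]
D+=[tuple(json.loads(l)) for l in open("log.txt")]
def rot(q,p): # p: s4,s6,c6
    A=RZ(q[0])@RY(q[1]-q[2])@RX(p[0]*q[3])@RY(-q[4])@RY(np.pi/2)
    return A@RZ(p[1]*q[5]+p[2])
def pos(q,g):
    d1,a1,lat,L2,L3,e,d6=g; A=RZ(q[0])
    w=np.array([a1,lat,d1])+RY(q[1])@[0,0,L2]+RY(q[1]-q[2])@[L3,0,e]
    t=RY(q[1]-q[2])@RX(S[0]*q[3])@RY(-q[4])@[d6,0,0]
    return A@(w+t)
S=None
def fit():
    global S
    best=None
    for s4 in(1,-1):
        for s6 in(1,-1):
            f=lambda c:np.concatenate([(rot(q,(s4,s6,c[0]))-R.from_quat(o).as_matrix()).ravel() for q,_,o in D])
            for c0 in(0,1.57,3.14,-1.57):
                r=least_squares(f,[c0])
                if best is None or r.cost<best[0]: best=(r.cost,s4,s6,r.x[0])
    S=best[1:]
    r=least_squares(lambda g:np.concatenate([np.concatenate([pos(q,g)-p for q,p,_ in D]),.003*(g-G0)]),G0)
    return best,r
G0=np.array([300,0,-160,380,400,50,90.])
B,r=fit();g=r.x
def ik(p,Rm,q0s=None):
    "all solutions in range, from several seeds"
    out=[]
    rng=np.random.default_rng(0)
    for i in range(40):
        q0=lo+(hi-lo)*rng.random(6) if i else np.clip(D[-1][0],lo,hi)
        f=lambda q:np.r_[(pos(q,g)-p)/100,(rot(q,S)-Rm).ravel()]
        z=least_squares(f,q0,bounds=(lo,hi))
        if z.cost<1e-4 and not any(np.allclose(z.x,o,atol=.05) for o in out): out.append(z.x)
    return out
if __name__=="__main__":
    print(B,g.round(1),"err",r.fun[:-7].round(2))
E
python3 kin.py
```

```text
(np.float64(1.1294210333260095e-13), -1, -1, np.float64(-1.5707961994961657)) [  81.3  -31.4 -163.4  694.6  389.5   26.2  206.9] err [ 3.02 -3.58 -5.29  2.57 -2.78 -1.84 -1.15  8.25  7.13]
```

```bash
python3 - <<'E'
from h import *
print(row(*pose((546,296.5,160),21.5,10)))
p,r=pose((546,296.5,160),21.5,10)
print(row(*pose((546,296.5,160),21.5,45),p,r))
E
```

```text
([-0.5168, -0.0049, 0.1677, 0.0007, 0.2247, -0.0021], 'min rows 3.8')
([-0.4445, 0.0, 0.1402, -0.0, 0.1944, -0.0], 'min rows 3.3')
```

Request:
carry_out:
  rows:
    - [-0.25,0,0.06,0,0.11,0,1]
    - [-0.517,0,0.168,0,0.225,0,1]
    - [-0.517,0,0.168,0,0.225,0,1]
    - [-0.517,0,0.168,0,0.225,0,1]
    - [-0.517,0,0.168,0,0.225,0,1]

```text
clock: 2.1
position: [516.7, 286.6, 318.4]
ee_rot: [0.978, 0.187, 0.089, -0.017]
contact_force: [-0.8, 1.0, -0.3]
gripper_width: 85.4
grasp_force: 0.0
```

```bash
python3 -c "
from h import *
log()"
```

```text
2.1 [ 0.795  0.369 -0.297  0.108 -0.742  1.08 ] [516.7 286.6 318.4] F [-0.8  1.  -0.3] w 85.4 0.0
```

Request:
carry_out:
  rows:
    - [-0.22,0,0.07,0,0.1,0,1]
    - [-0.4445,0,0.14,0,0.194,0,1]
    - [-0.4445,0,0.14,0,0.194,0,1]
    - [-0.4445,0,0.14,0,0.194,0,1]
    - [-0.4445,0,0.14,0,0.194,0,1]

```text
clock: 2.72
position: [511.1, 278.1, 345.3]
ee_rot: [0.941, 0.149, 0.304, 0.008]
contact_force: [1.3, -1.0, 0.4]
gripper_width: 85.8
grasp_force: 0.0
```

```bash
python3 -c "
from h import *
log()"; python3 kin.py
```

```text
2.73 [ 0.582  0.262 -0.711  1.461 -0.256 -0.079] [511.1 278.1 345.3] F [ 1.3 -1.   0.4] w 85.8 0.0
(np.float64(1.3238806931619122e-13), -1, -1, np.float64(-1.5707962504156296)) [ -85.6  498.1 -139.   214.   -52.9  119.9 -117.5] err [-25.19 -26.41 -42.63  -9.85  25.5    2.4   18.04  -8.66  19.42 -11.49
  41.7   38.1   18.33 -60.6  -17.29]
```

```bash
python3 - <<'E'
s=open("kin.py").read()
a=s.index("def pos");b=s.index("S=None")
s=s[:a]+'''def pos(q,g):
    d1,a1,lat,L2,L3,e,d6,m,h=g; A=RZ(q[0]);F=RY(q[1]-q[2])
    return A@(np.array([a1,lat,d1])+RY(q[1])@[0,0,L2]+F@[L3,0,e]+F@RX(S[0]*q[3])@([0,m,0]+RY(-q[4])@[d6,0,h]))
'''+s[b:]
s=s.replace("G0=np.array([300,0,-160,380,400,50,90.])","G0=np.array([300,0,-160,380,400,50,90.,0,0])").replace("r.fun[:-7]","r.fun[:-9]").replace(".003*(g-G0)",".0005*(g-G0)")
open("kin.py","w").write(s)
E
python3 kin.py
```

```text
(np.float64(1.3238806931619122e-13), -1, -1, np.float64(-1.5707962504156296)) [ 160.6    0.    -0.   564.9  421.8   -0.   124.3 -159.8   -0. ] err [ 0.  0. -0.  0.  0. -0. -0. -0.  0. -0.  0.  0. -0. -0. -0.]
```

```bash
cat > plan.py <<'E'
from kin import *
from h import pose
L=148
def loc(p,Rm,q0):
    f=lambda q:np.r_[(pos(q,g)-p)/100,(rot(q,S)-Rm).ravel()]
    z=least_squares(f,q0,method="lm",max_nfev=60)
    return z.x,z.cost
def track(q,a,b,n=10):
    "a,b=(g,psi,phi,sgn); interpolates parameters; returns final q and min margin"
    mg=9
    for t in np.linspace(0,1,n+1)[1:]:
        G=[np.array(a[i],float)*(1-t)+np.array(b[i],float)*t for i in range(3)]
        qn,c=loc(*pose(G[0],G[1],G[2],b[3],L),q)
        if c>1e-6 or np.abs(qn-q).max()>.7: return None,-1
        q=qn; mg=min(mg,(q-lo).min(),(hi-q).min())
        if mg<0.0: return q,mg
    return q,mg
def seeds(a):
    p,Rm=pose(*a,L); out=[]
    rng=np.random.default_rng(1)
    for i in range(25):
        q,c=loc(p,Rm,lo+(hi-lo)*rng.random(6)); q=(q+np.pi)%(2*np.pi)-np.pi
        if c<1e-7 and (q>lo).all() and (q<hi).all() and not any(np.allclose(q,o,atol=.02) for o in out): out.append(q)
    return out
E
cat > search.py <<'E'
from plan import *
def kind(q): return "".join("+-"[int(v<0)] for v in (q[2]-0, ))
for lab,g0,psis in (("lying",(546.3,296.5,28),(21.5,201.5)),("place",(563.5,-114.5,38),(3.66,183.66))):
    for psi in psis:
        a=np.radians(psi)
        for phi in(-45,45):
            g1=np.array(g0)+ -np.sign(phi)*50*np.array([np.cos(a),np.sin(a),0])
            for s in seeds((g1,psi,phi,-1)): print(lab,psi,phi,s.round(2),"marg",np.minimum(s-lo,hi-s).min().round(2))
for r,b in((550,18),(650,18)):
  c=np.radians(b); G=np.array([r*np.cos(c),r*np.sin(c),122])
  for psi in (0,45,90,135):
    for phi in(-45,45):
        for s in seeds((G,psi,phi,-1)): print("stand",r,psi,phi,s.round(2),"marg",np.minimum(s-lo,hi-s).min().round(2))
E
time python3 search.py
```

```text
lying 21.5 -45 [ 0.65  1.05  0.57 -0.2  -1.85  1.32] marg 0.84
lying 21.5 45 [ 0.16  0.55 -0.79 -2.86 -0.56 -1.66] marg 0.28
lying 201.5 -45 [ 0.16  0.55 -0.79 -2.86 -0.56  1.48] marg 0.28
lying 201.5 45 [ 0.65  1.05  0.57 -0.2  -1.85 -1.82] marg 0.84
place 3.66 -45 [ 0.08  0.95  0.3  -0.01 -1.71  1.56] marg 1.11
place 3.66 45 [-0.52  0.45 -0.55 -1.87 -0.42 -2.38] marg 0.26
place 183.66 -45 [-0.52  0.45 -0.55 -1.87 -0.42  0.76] marg 0.26
place 183.66 45 [ 0.08  0.95  0.3  -0.01 -1.71 -1.58] marg 1.11
stand 550 0 -45 [ 0.44  0.75  0.2  -0.31 -1.75  1.19] marg 1.21
stand 550 45 -45 [ 0.66  0.74  0.03  0.09 -1.64  1.67] marg 1.1
stand 550 90 -45 [ 0.82  0.61 -0.38  0.53 -1.26  1.97] marg 0.69
stand 550 90 45 [ 0.14  0.46 -0.17 -0.94 -1.05 -2.74] marg 0.36
stand 550 135 -45 [ 0.74  0.41 -0.88  1.34 -0.81  1.96] marg 0.19
stand 550 135 45 [ 0.24  0.64  0.1  -0.65 -1.52 -2.4 ] marg 0.7
stand 650 0 -45 [ 0.43  0.9   0.54 -0.32 -1.93  1.14] marg 0.87
stand 650 45 -45 [ 0.61  0.89  0.35  0.12 -1.8   1.72] marg 1.06
stand 650 45 45 [ 0.3   0.41 -0.23 -1.05 -0.39  2.94] marg 0.16
stand 650 90 -45 [ 0.75  0.74 -0.12  0.56 -1.35  2.08] marg 0.95
stand 650 90 45 [ 0.17  0.58  0.05 -0.9  -1.09 -2.86] marg 0.24
stand 650 135 -45 [ 0.68  0.53 -0.66  1.3  -0.82  2.11] marg 0.41
stand 650 135 45 [ 0.25  0.77  0.38 -0.66 -1.63 -2.5 ] marg 0.6
real	0m14.860s
user	0m15.380s
sys	0m0.132s
```

```bash
cat > s2.py <<'E'
from plan import *
T=np.load("top0.npy"); 
m=(T[...,2]>55)&(T[...,2]<72)&(T[...,0]>640)&(T[...,1]<20)&(T[...,1]>-300)
print("brick top",T[m].min(0).round(),T[m].max(0).round())
m=(T[...,2]>70)&(T[...,2]<100)&(T[...,0]>600)&(T[...,1]<200)&(T[...,1]>20); print("jar",T[m].mean(0).round())
m=(T[...,2]>5)&(T[...,2]<30)&(T[...,0]>630)&(T[...,1]<420)&(T[...,1]>170)&(T[...,0]<820); print("pliers",T[m].min(0).round(),T[m].max(0).round())
u=lambda d:np.array([np.cos(np.radians(d)),np.sin(np.radians(d)),0])
lie=(np.array([546.3,296.5,28])+45*u(21.5),21.5,-45,1)
for psis in(90,100,110,120):
  for C in((560,160),(520,160),(560,200),(600,190)):
    st1=((C[0],C[1],122),psis,45,1)
    for t2 in(45,55):
      st2=((C[0],C[1],122),psis,-t2,1)
      pl=(np.array([563.5,-114.5,38])+35*u(3.66),183.66,90-t2,1)
      up=lambda a,z:(np.array(a[0],float)+[0,0,z],)+a[1:]
      for s in seeds(up(lie,60)):
        q,m0=track(s,up(lie,60),lie)
        q1,m1=track(s,up(lie,60),up(st1,60))
        if m1<0: print(psis,C,t2,"fail1",m1);continue
        q1,m1b=track(q1,up(st1,60),st1)
        w=up(st1,80)
        q2,m2=track(q1,st1,up(st1,60)); q2,m2b=track(q2,up(st1,60),up(st2,60));
        if m2b<0: print("fail2");continue
        q2,m2c=track(q2,up(st2,60),st2)
        q3,m3=track(q2,up(st2,30),up(pl,120)); 
        if m3<0: print(psis,C,t2,"fail3",m3);continue
        q3,m4=track(q3,up(pl,120),pl)
        print(psis,C,t2,np.round([m0,m1,m1b,m2b,m2c,m3,m4],2))
E
python3 s2.py
```

```text
brick top [ 641. -260.   55.] [838.  20.  70.]
jar [742. 103.  84.]
pliers [631. 181.   5.] [819. 412.  18.]
90 (560, 160) 45 [0.84 0.6  0.93 0.8  0.74 0.57 1.1 ]
90 (560, 160) 55 [0.84 0.6  0.93 0.79 0.75 0.47 1.2 ]
90 (520, 160) 45 [0.84 0.57 0.89 0.71 0.66 0.5  1.1 ]
90 (520, 160) 55 [0.84 0.57 0.89 0.71 0.67 0.41 1.2 ]
90 (560, 200) 45 [0.84 0.59 0.89 0.8  0.82 0.61 1.1 ]
90 (560, 200) 55 [0.84 0.59 0.89 0.8  0.83 0.5  1.2 ]
90 (600, 190) 45 [0.84 0.62 0.93 0.85 0.89 0.66 1.1 ]
90 (600, 190) 55 [0.84 0.62 0.93 0.85 0.9  0.56 1.2 ]
100 (560, 160) 45 [0.84 0.65 1.05 0.68 0.63 0.51 1.1 ]
100 (560, 160) 55 [0.84 0.65 1.05 0.67 0.62 0.42 1.2 ]
100 (520, 160) 45 [0.84 0.62 0.96 0.61 0.55 0.44 1.1 ]
100 (520, 160) 55 [0.84 0.62 0.96 0.59 0.55 0.35 1.2 ]
100 (560, 200) 45 [0.84 0.64 1.01 0.76 0.7  0.55 1.1 ]
100 (560, 200) 55 [0.84 0.64 1.01 0.74 0.7  0.45 1.2 ]
100 (600, 190) 45 [0.84 0.68 1.06 0.82 0.77 0.6  1.1 ]
100 (600, 190) 55 [0.84 0.68 1.06 0.8  0.76 0.5  1.2 ]
110 (560, 160) 45 [0.84 0.68 1.12 0.57 0.51 0.45 1.1 ]
110 (560, 160) 55 [0.84 0.68 1.12 0.54 0.49 0.36 1.2 ]
110 (520, 160) 45 [0.84 0.66 1.02 0.5  0.44 0.38 1.1 ]
110 (520, 160) 55 [0.84 0.66 1.02 0.47 0.42 0.29 1.2 ]
110 (560, 200) 45 [0.84 0.68 1.12 0.64 0.59 0.49 1.1 ]
110 (560, 200) 55 [0.84 0.68 1.12 0.62 0.57 0.39 1.2 ]
110 (600, 190) 45 [0.84 0.71 1.18 0.7  0.65 0.55 1.1 ]
110 (600, 190) 55 [0.84 0.71 1.18 0.67 0.63 0.45 1.2 ]
120 (560, 160) 45 [0.84 0.7  1.18 0.46 0.4  0.38 1.1 ]
120 (560, 160) 55 [0.84 0.7  1.18 0.42 0.37 0.28 1.2 ]
120 (520, 160) 45 [0.84 0.68 1.08 0.39 0.32 0.31 1.1 ]
120 (520, 160) 55 [0.84 0.68 1.08 0.35 0.3  0.22 1.2 ]
120 (560, 200) 45 [0.84 0.71 1.19 0.53 0.47 0.43 1.1 ]
120 (560, 200) 55 [0.84 0.71 1.19 0.49 0.44 0.33 1.2 ]
120 (600, 190) 45 [0.84 0.73 1.15 0.59 0.53 0.49 1.1 ]
120 (600, 190) 55 [0.84 0.73 1.15 0.54 0.5  0.38 1.2 ]
```

```bash
python3 - <<'E'
from h import *
log()
p,r=pose((546,296.5,160),21.5,45)
t=pose((560,300,200),21.5,-5)
print(row(*t)); print(row(*t,p,r))
E
```

```text
2.73 [ 0.582  0.262 -0.711  1.461 -0.256 -0.079] [511.1 278.1 345.3] F [ 1.3 -1.   0.4] w 85.8 0.0
([0.3013, -0.0387, 0.1494, 0.0408, -0.2197, -0.0205], 'min rows 3.8')
([0.7857, 0.0094, 0.186, 0.0, -0.2778, 0.0], 'min rows 4.7')
```

Request:
carry_out:
  rows:
    - [0.1,-0.01,0.05,0.01,-0.07,0,1]
    - [0.2,-0.02,0.1,0.02,-0.14,-0.01,1]
    - [0.3,-0.04,0.15,0.04,-0.22,-0.02,1]
    - [0.3,-0.04,0.15,0.04,-0.22,-0.02,1]
    - [0.3,-0.04,0.15,0.04,-0.22,-0.02,1]

```text
clock: 3.35
position: [571.0, 307.0, 352.4]
ee_rot: [0.983, 0.169, 0.061, 0.022]
contact_force: [1.1, -1.3, -0.4]
gripper_width: 85.2
grasp_force: 0.0
```

```bash
python3 - <<'E'
from h import *
log(); s=arm.read_state(); print(R.from_quat(s["ee_rot"]).as_matrix().round(3).tolist())
print(row(*pose((560,300,200),21.5,-5))); print(row(*pose((588,313,128),111.5,0,1)))
E
```

```text
3.35 [ 0.761  0.442 -0.089  0.127 -0.967  1.083] [571.  307.  352.4] F [ 1.1 -1.3 -0.4] w 85.2 0.0
[[0.935, 0.331, 0.128], [0.336, -0.942, -0.022], [0.113, 0.064, -0.991]]
([0.0051, 0.0128, -0.0089, 0.0206, -0.0636, -0.0117], 'min rows 1.1')
([0.0503, -0.0225, 0.3541, -0.0116, -0.0444, 0.4884], 'min rows 8.3')
```

Request:
carry_out:
  rows:
    - [0,0,0,0,0,0.06,1]
    - [0,0,0,0,0,0.12,1]
    - [0,0,0,0,0,0.18,1]
    - [0,0,0,0,0,0.24,1]
    - [0,0,0,0,0,0.3,1]
    - [0,0,0,-0.005,-0.02,0.36,1]
    - [0,0,0,-0.011,-0.044,0.42,1]
    - [0,0,0,-0.011,-0.044,0.488,1]
    - [0,0,0,-0.011,-0.044,0.488,1]
    - [0,0,0,-0.011,-0.044,0.488,1]

```text
clock: 4.6
position: [571.5, 305.4, 352.9]
ee_rot: [0.826, -0.563, 0.004, -0.003]
contact_force: [1.0, 0.1, -0.9]
gripper_width: 85.5
grasp_force: 0.0
```

```bash
python3 - <<'E'
from h import *
log()
u=np.array([np.cos(np.radians(21.5)),np.sin(np.radians(21.5)),0])
print(row(*pose(np.array([546.3,296.5,110])+45*u,21.5,-45,1,148)))
E
```

```text
4.6 [ 0.741  0.459 -0.011  0.007 -1.094 -0.37 ] [571.5 305.4 352.9] F [ 1.   0.1 -0.9] w 85.5 0.0
([-0.0077, -0.6084, 0.6965, -0.1983, 0.1969, 0.4705], 'min rows 9.2')
```

Request:
carry_out:
  rows:
    - [0,-0.06,0.07,-0.02,0.02,0.047,1]
    - [0,-0.12,0.14,-0.04,0.04,0.094,1]
    - [0,-0.18,0.21,-0.06,0.06,0.141,1]
    - [0,-0.24,0.28,-0.08,0.08,0.188,1]
    - [0,-0.3,0.35,-0.1,0.1,0.235,1]
    - [0,-0.36,0.42,-0.12,0.12,0.282,1]
    - [0,-0.42,0.49,-0.14,0.14,0.33,1]
    - [0,-0.5,0.56,-0.16,0.16,0.38,1]
    - [0,-0.56,0.63,-0.18,0.18,0.43,1]
    - [-0.008,-0.608,0.696,-0.198,0.197,0.47,1]
    - [-0.008,-0.608,0.696,-0.198,0.197,0.47,1]
    - [-0.008,-0.608,0.696,-0.198,0.197,0.47,1]

```text
clock: 6.1
position: [685.6, 350.8, 215.3]
ee_rot: [-0.174, 0.908, -0.072, -0.375]
contact_force: [-0.1, 1.5, -0.2]
gripper_width: 85.5
grasp_force: 0.0
```

```bash
python3 - <<'E'
from h import *
log()
u=np.array([np.cos(np.radians(21.5)),np.sin(np.radians(21.5)),0])
print(row(*pose(np.array([546.3,296.5,110])+45*u,21.5,-45,1,148)))
print(row(*pose(np.array([546.3,296.5,29])+45*u,21.5,-45,1,148)))
im,d=arm.get_image("top");cv2.imwrite("pics/t1.png",cv2.resize(im[100:340,80:400,::-1],None,fx=2.2,fy=2.2))
E
```

```text
6.1 [ 0.647  0.956  0.586 -0.203 -1.958 -1.84 ] [685.6 350.8 215.3] F [-0.1  1.5 -0.2] w 85.5 0.0
([-0.0028, 0.0025, 0.0015, -0.0009, 0.0007, 0.0009], 'min rows 0.0')
([-0.2885, 0.0025, 0.2885, -0.0009, 0.0007, 0.0009], 'min rows 1.3')
```

View pics/t1.png

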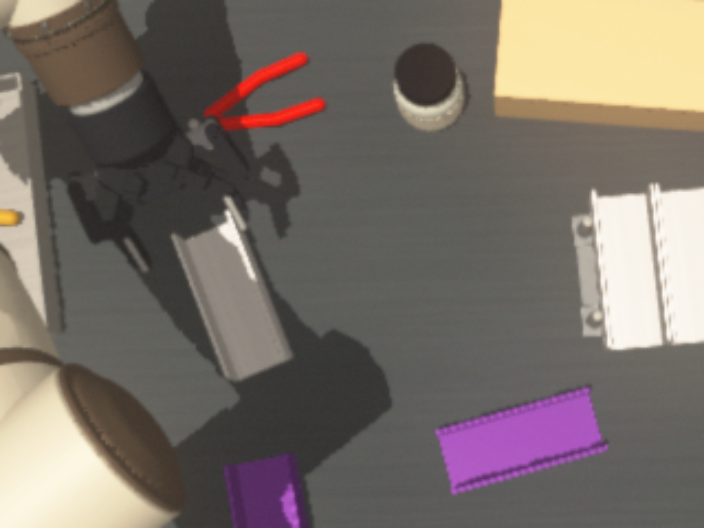

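The picture shows the open fingers in line with the channel and straddling its far end, at about (135,250) and (240,210). I'll go down and grip.

Request:
carry_out:
  rows:
    - [-0.1,0,0.1,0,0,0,1]
    - [-0.2,0,0.2,0,0,0,1]
    - [-0.26,0.0,0.26,0,0,0,1]
    - [-0.288,0.0,0.288,0,0,0,1]
    - [-0.288,0.0,0.288,0,0,0,1]
    - [-0.288,0.0,0.288,0,0,0,0.3]
    - [-0.288,0.0,0.288,0,0,0,-0.2]
    - [-0.288,0.0,0.288,0,0,0,-0.5]
    - [-0.288,0.0,0.288,0,0,0,-0.5]
    - [-0.288,0.0,0.288,0,0,0,-0.5]

```text
clock: 7.4
position: [686.4, 350.9, 134.9]
ee_rot: [-0.173, 0.908, -0.072, -0.374]
contact_force: [2.8, 2.2, 5.0]
gripper_width: 59.4
grasp_force: 65.2
```

```bash
python3 - <<'E'
from h import *
log(); T=np.load("top0.npy")
print(T[205,175],T[60:62,350].round())
E
```

```text
7.4 [ 0.647  1.035  0.546 -0.195 -1.839 -1.817] [686.4 350.9 134.9] F [2.8 2.2 5. ] w 59.4 65.2
[615.42002579 324.51706105   0.8390521 ] [[946. -72.  -1.]
 [944. -72.  -2.]]
```

```bash
cat >> h.py <<'E'
def M(Rm,p): m=np.eye(4);m[:3,:3]=Rm;m[:3,3]=p;return m
def tool(): s=arm.read_state();return M(R.from_quat(s["ee_rot"]).as_matrix(),s["position"])
def chan(c,x,z): 
    x=np.array(x,float);x/=np.linalg.norm(x);z=np.array(z,float);z/=np.linalg.norm(z); return M(np.stack([x,np.cross(z,x),z],1),c)
def u(d): return np.array([np.cos(np.radians(d)),np.sin(np.radians(d)),0])
K=np.array([0,0,1.])
def goto(W,X,T0=None):
    "tool row so that channel (X in tool) gets to W"
    Tt=W@np.linalg.inv(X); T0=tool() if T0 is None else T0
    return Tt,row(Tt[:3,3],Tt[:3,:3],T0[:3,3],T0[:3,:3])
E
python3 - <<'E'
from h import *
X=np.linalg.inv(tool())@chan((546.3,296.5,20),u(21.5),K); np.save("X1.npy",X); print(X.round(2))
up=chan((546.3,296.5,130),u(21.5),K); T1,r=goto(up,X); print(r)
mid=chan((560,200,180),u(55)+K,K-u(55)); T2,r=goto(mid,X,T1);print(T2[:3,3],r)
st=chan((560,160,115),K,-u(90)); T3,r=goto(st,X,T2); print(T3[:3,3],r)
E
```

```text
[[ -0.71  -0.     0.7   25.79]
 [ -0.     1.    -0.     1.07]
 [ -0.7   -0.    -0.71 187.42]
 [  0.     0.     0.     1.  ]]
([0.3872, -0.0003, -0.3906, -0.0, -0.0, 0.0], 'min rows 1.8')
[574.94205577 220.05199399 367.52511978] ([0.9704, -0.4035, 0.0992, 0.0725, -0.2429, -0.1762], 'min rows 5.2')
[560.73846428  45.07458765 265.27515533] ([0.7599, -0.4422, 0.5088, -0.0769, -0.2424, -0.1835], 'min rows 5.3')
```

Request:
carry_out:
  rows:
    - [0.05,0,-0.05,0,0,0,-0.5]
    - [0.15,0,-0.15,0,0,0,-0.5]
    - [0.27,0,-0.27,0,0,0,-0.5]
    - [0.387,0,-0.39,0,0,0,-0.5]
    - [0.387,0,-0.39,0,0,0,-0.5]
    - [0.387,0,-0.39,0,0,0,-0.5]

```text
clock: 8.15
position: [685.6, 350.5, 241.4]
ee_rot: [-0.172, 0.907, -0.072, -0.376]
contact_force: [-0.0, -0.8, -2.7]
gripper_width: 59.7
grasp_force: 64.5
```

Request:
carry_out:
  rows:
    - [0.12,-0.05,0.01,0.009,-0.03,-0.022,-0.5]
    - [0.24,-0.1,0.02,0.018,-0.06,-0.044,-0.5]
    - [0.36,-0.15,0.04,0.027,-0.09,-0.066,-0.5]
    - [0.48,-0.2,0.05,0.036,-0.12,-0.088,-0.5]
    - [0.6,-0.25,0.06,0.045,-0.15,-0.11,-0.5]
    - [0.72,-0.3,0.07,0.054,-0.18,-0.132,-0.5]
    - [0.85,-0.35,0.09,0.063,-0.21,-0.154,-0.5]
    - [0.97,-0.4,0.1,0.0725,-0.243,-0.176,-0.5]
    - [0.97,-0.4,0.1,0.0725,-0.243,-0.176,-0.5]

```text
clock: 9.28
position: [573.2, 219.4, 366.0]
ee_rot: [-0.461, 0.887, 0.0, -0.0]
contact_force: [-0.1, -0.3, -2.2]
gripper_width: 59.2
grasp_force: 65.2
```

```bash
python3 - <<'E'
from h import *
log();X=np.load("X1.npy")
T3,r=goto(chan((560,160,115),K,-u(90)),X); print(r)
E
```

```text
9.28 [ 0.629  0.394 -0.078 -0.    -1.099 -1.241] [573.2 219.4 366. ] F [-0.1 -0.3 -2.2] w 59.2 65.2
([0.7491, -0.4501, 0.5036, -0.0763, -0.2435, -0.1847], 'min rows 5.3')
```

Request:
carry_out:
  rows:
    - [0.1,-0.06,0.06,-0.01,-0.03,-0.023,-0.5]
    - [0.2,-0.12,0.12,-0.02,-0.06,-0.046,-0.5]
    - [0.3,-0.18,0.19,-0.03,-0.09,-0.07,-0.5]
    - [0.39,-0.24,0.25,-0.04,-0.12,-0.093,-0.5]
    - [0.48,-0.3,0.31,-0.049,-0.15,-0.115,-0.5]
    - [0.57,-0.35,0.37,-0.058,-0.18,-0.138,-0.5]
    - [0.66,-0.4,0.44,-0.067,-0.21,-0.161,-0.5]
    - [0.749,-0.45,0.504,-0.0763,-0.2435,-0.1847,-0.5]
    - [0.749,-0.45,0.504,-0.0763,-0.2435,-0.1847,-0.5]
    - [0.749,-0.45,0.504,-0.0763,-0.2435,-0.1847,-0.5]

```text
clock: 10.52
position: [562.8, 46.9, 263.9]
ee_rot: [0.653, -0.653, -0.272, -0.272]
contact_force: [0.2, 0.6, -2.5]
gripper_width: 59.4
grasp_force: 65.2
```

```bash
python3 - <<'E'
from h import *
log();X=np.load("X1.npy")
print((tool()@X).round(3))
T3,r=goto(chan((560,160,78),K,-u(90)),X); print(r)
im,d,P=cloud("side");cv2.imwrite("pics/s2.png",im[...,::-1])
m=(abs(P[...,0]-560)<60)&(abs(P[...,1]-160)<60)&(P[...,2]>15)&(P[...,2]<230)&(im.min(2)>110)
Q=P[m];print(len(Q),np.percentile(Q,[1,99],axis=0).round(1))
E
```

```text
10.53 [ 0.106  0.457 -0.059 -0.887 -1.145  0.319] [562.8  46.9 263.9] F [ 0.2  0.6 -2.5] w 59.4 65.2
[[ 1.00000e-03 -1.00000e+00  1.00000e-03  5.61771e+02]
 [ 0.00000e+00 -1.00000e-03 -1.00000e+00  1.61750e+02]
 [ 1.00000e+00  1.00000e-03  0.00000e+00  1.13631e+02]
 [ 0.00000e+00  0.00000e+00  0.00000e+00  1.00000e+00]]
([0.1329, 0.0104, 0.1192, 0.0005, -0.0001, -0.0], 'min rows 0.6')
3655 [[526.3 104.1  41. ]
 [598.6 183.8 214.6]]
```

View pics/s2.png

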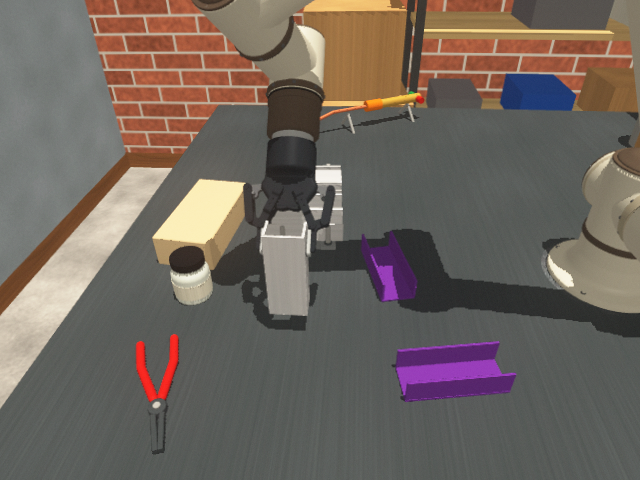

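The channel hangs upright with its web towards the side camera, its top edge near (287,222) and its bottom near (287,315). I'll check its plumb before lowering.

```bash
cat >> h.py <<'E'
def webfit(P,im,y0):
    m=(abs(P[...,0]-561)<40)&(abs(P[...,1]-y0)<14)&(P[...,2]>12)&(P[...,2]<195)&(im.min(2)>100)&(im.max(2).astype(int)-im.min(2)<40)
    Q=P[m]
    for _ in range(4):
        A=np.c_[Q[:,0]-561,Q[:,2]-75,np.ones(len(Q))]; c=np.linalg.lstsq(A,Q[:,1],rcond=None)[0]; e=np.abs(A@c-Q[:,1]); 
        if _<3:Q=Q[e<2.5]
    print("web y=%.1f at mid, yaw %.2f deg, lean dy/dz %.2f deg"%(c[2],np.degrees(c[0]),np.degrees(c[1])),len(Q),"x",np.percentile(Q[:,0],[.5,99.5]).round(1),"z",np.percentile(Q[:,2],[.5,99.5]).round(1))
E
python3 - <<'E'
from h import *
im,d,P=cloud("side"); webfit(P,im,182)
E
```

```text
web y=182.3 at mid, yaw 0.26 deg, lean dy/dz -0.08 deg 3142 x [532.1 591.7] z [ 39.9 189.2]
```

Request:
carry_out:
  rows:
    - [0.04,0,0.04,0,0,0,-0.5]
    - [0.08,0,0.08,0,0,0,-0.5]
    - [0.115,0,0.115,0,0,0,-0.5]
    - [0.131,0,0.131,0,0,0,-0.5]
    - [0.134,0,0.134,0,0,0,-0.5]
    - [0.137,0,0.137,0,0,0,-0.5]
    - [0.137,0,0.137,0,0,0,-0.5]

```text
clock: 11.5
position: [562.7, 46.7, 226.6]
ee_rot: [0.653, -0.652, -0.271, -0.274]
contact_force: [0.2, 0.3, -2.9]
gripper_width: 58.9
grasp_force: 65.2
```

```bash
python3 - <<'E'
from h import *
log(); im,d,P=cloud("side"); webfit(P,im,182)
E
```

```text
11.5 [ 0.1    0.509 -0.081 -0.915 -1.102  0.391] [562.7  46.7 226.6] F [ 0.2  0.3 -2.9] w 58.9 65.2
web y=181.8 at mid, yaw 0.12 deg, lean dy/dz -0.24 deg 2691 x [532.6 592.2] z [ 12.8 151.6]
```

Request:
carry_out:
  rows:
    - [0.003,0,0.003,0,0,0,-0.5]
    - [0.005,0,0.005,0,0,0,-0.5]
    - [0.006,0,0.006,0,0,0,-0.5]
    - [0.006,0,0.006,0,0,0,-0.5]

```text
clock: 12.05
position: [562.6, 46.7, 225.0]
ee_rot: [0.653, -0.652, -0.271, -0.274]
contact_force: [-0.7, 0.4, 0.5]
gripper_width: 59.5
grasp_force: 65.3
```

Request:
carry_out:
  rows:
    - [0,0,0,0,0,0,0.45]
    - [0,0,0,0,0,0,0.5]
    - [0,0,0,0,0,0,0.6]
    - [0,0,0,0,0,0,0.8]
    - [0,0,0,0,0,0,1]
    - [0,0,0,0,0,0,1]

```text
clock: 12.8
position: [562.6, 46.7, 224.6]
ee_rot: [0.653, -0.652, -0.271, -0.273]
contact_force: [0.2, 0.8, -0.1]
gripper_width: 85.8
grasp_force: 0.0
```

```bash
python3 - <<'E'
from h import *
log(); im,d,P=cloud("side"); webfit(P,im,182)
# retreat then swing over to phi=-55
T0=tool(); B=T0.copy(); B[:3,3]+= -110*T0[:3,2]; print(row(B[:3,3],B[:3,:3]))
p,r=pose((562,165,290),90,0,1,148); print(row(p,r,B[:3,3],B[:3,:3]))
p2,r2=pose((562,165+80,128+56),90,-55,1,148); print(row(p2,r2,p,r))
E
```

```text
12.8 [ 0.099  0.512 -0.082 -0.917 -1.1    0.394] [562.6  46.7 224.6] F [ 0.2  0.8 -0.1] w 85.8 0.0
web y=181.6 at mid, yaw 0.36 deg, lean dy/dz -0.10 deg 2670 x [532.3 591.9] z [ 13.  150.2]
([0.0, -0.0, -0.55, 0.0, 0.0, 0.0], 'min rows 1.8')
([-1.1745, -0.0013, 0.2199, -0.001, 0.2517, 0.0007], 'min rows 4.2')
([-1.0062, 0.0, 0.8456, -0.0, 0.3056, -0.0], 'min rows 5.1')
```

```bash
python3 - <<'E'
from h import *
p,r=pose((562,130,275),90,0,1,148); print(row(p,r))
G=np.array([562,167,110])
p1,r1=pose(G+[0,66,46],90,-55,1,148); print(row(p1,r1,p,r))
import plan
q=np.array(arm.read_state()["joints"]); T=tool()
a=((562,151,120),90,45,1);b=((562,130,275),90,0,1);c=(G+[0,66,46],90,-55,1)
q1,m1=plan.track(q,a,b);q2,m2=plan.track(q1,b,c);q3,m3=plan.track(q2,c,(G,90,-55,1));print(m1,m2,m3,q3.round(2))
E
```

```text
([-0.9981, -0.0009, -0.4017, -0.001, 0.2517, 0.0007], 'min rows 4.2')
([-1.1212, 0.0, 0.9106, -0.0, 0.3056, -0.0], 'min rows 5.1')
0.8716900326665985 0.8819078299147394 0.7634110343855957 [ 0.8   0.73 -0.31  0.62 -1.37 -1.2 ]
```

Request:
carry_out:
  rows:
    - [0,0,-0.2,0,0,0,1]
    - [0,0,-0.4,0,0,0,1]
    - [0,0,-0.55,0,0,0,1]
    - [-0.25,0,-0.5,0,0.06,0,1]
    - [-0.5,0,-0.45,0,0.12,0,1]
    - [-0.75,0,-0.42,0,0.18,0,1]
    - [-1,0,-0.4,0,0.24,0,1]
    - [-1,0,-0.4,0,0.25,0,1]
    - [-1,0,-0.4,0,0.25,0,1]

```text
clock: 13.98
position: [561.3, 130.6, 422.0]
ee_rot: [0.708, -0.707, -0.002, -0.003]
contact_force: [0.4, -0.3, 0.2]
gripper_width: 85.8
grasp_force: 0.0
```

Request:
carry_out:
  rows:
    - [-0.25,0,0.0,0,0.06,0,1]
    - [-0.5,0,0.05,0,0.12,0,1]
    - [-0.75,0,0.12,0,0.18,0,1]
    - [-0.95,0,0.3,0,0.24,0,1]
    - [-1,0,0.5,0,0.3,0,1]
    - [-1,0,0.6,0,0.305,0,1]
    - [-1,0,0.6,0,0.305,0,1]

```text
clock: 14.85
position: [562.7, 329.3, 302.4]
ee_rot: [-0.628, 0.629, -0.324, -0.325]
contact_force: [0.2, 0.3, 1.0]
gripper_width: 84.8
grasp_force: 0.0
```

```bash
python3 - <<'E'
from h import *
log(); im,d,P=cloud("side"); cv2.imwrite("pics/s3.png",im[...,::-1]); webfit(P,im,182)
G=np.array([562.2,167,110])
print(row(*pose(G+[0,66,46],90,-55,1,148)),row(*pose(G,90,-55,1,148)))
E
```

```text
14.85 [ 0.844  0.641 -0.149  0.571 -1.588 -1.086] [562.7 329.3 302.4] F [0.2 0.3 1. ] w 84.8 0.0Traceback (most recent call last):
  File "<stdin>", line 2, in <module>
  File "h.py", line 45, in webfit
    print("web y=%.1f at mid, yaw %.2f deg, lean dy/dz %.2f deg"%(c[2],np.degrees(c[0]),np.degrees(c[1])),len(Q),"x",np.percentile(Q[:,0],[.5,99.5]).round(1),"z",np.percentile(Q[:,2],[.5,99.5]).round(1))
                                                                                                                     ~~~~~~~~~~~~~^^^^^^^^^^^^^^^^^^
    return _quantile_unchecked(
        a, q, axis, out, overwrite_input, method, keepdims, weights)
    return _ureduce(a,
                    func=_quantile_ureduce_func,
    ...<5 lines>...
                    overwrite_input=overwrite_input,
                    method=method)
    r = func(a, **kwargs)
    result = _quantile(arr,
                       quantiles=q,
    ...<2 lines>...
                       out=out,
                       weights=wgt)
    slices_having_nans = np.isnan(arr[-1, ...])
                                  ~~~^^^^^^^^^
IndexError: index -1 is out of bounds for axis 0 with size 0
```

View pics/s3.png

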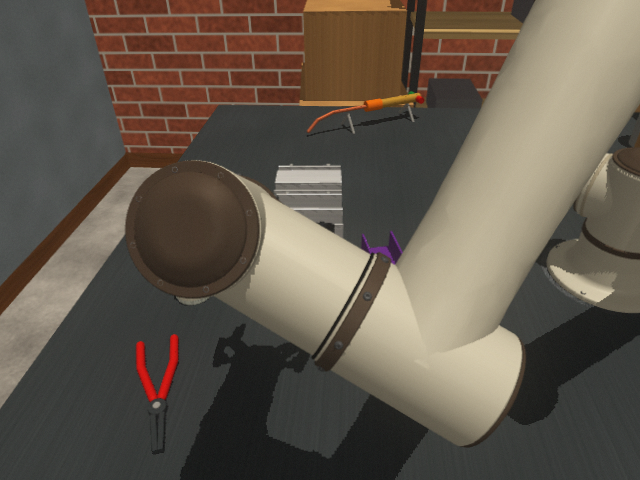

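The arm hides the channel in the side view, so I'll check it from the top camera.

```bash
python3 - <<'E'
from h import *
im,d,P=cloud("top"); m=(abs(P[...,0]-562)<50)&(abs(P[...,1]-161)<35)&(P[...,2]>142)&(P[...,2]<158)&(im.min(2)>90)
Q=P[m];print(len(Q),np.percentile(Q,[1,50,99],axis=0).round(1)); print("rect",cv2.minAreaRect(Q[:,:2].astype(np.float32)))
G=np.array([562.2,167,110])
print(row(*pose(G+[0,66,46],90,-55,1,148)),row(*pose(G,90,-55,1,148)))
E
```

```text
205 [[532.5 142.7 142.3]
 [561.8 174.7 148.7]
 [592.5 182.  153.1]]
rect ((562.6937255859375, 162.35374450683594), (39.811302185058594, 61.32881164550781), 89.6136245727539)
([-0.3357, 0.0058, 0.0912, -0.0007, 0.0035, -0.0017], 'min rows 1.1') ([-0.3304, 0.0066, 0.4934, -0.0007, 0.0035, -0.0017], 'min rows 1.9')
```

Request:
carry_out:
  rows:
    - [-0.17,0,0.03,0,0.002,-0.001,1]
    - [-0.33,0.006,0.06,0,0.0035,-0.0017,1]
    - [-0.332,0.006,0.15,0,0.0035,-0.0017,1]
    - [-0.332,0.006,0.25,0,0.0035,-0.0017,1]
    - [-0.331,0.006,0.35,0,0.0035,-0.0017,1]
    - [-0.33,0.006,0.44,0,0.0035,-0.0017,1]
    - [-0.33,0.006,0.493,0,0.0035,-0.0017,1]
    - [-0.33,0.006,0.493,0,0.0035,-0.0017,1]

```text
clock: 15.95
position: [561.5, 288.1, 193.5]
ee_rot: [0.628, -0.626, 0.328, 0.327]
contact_force: [-0.7, 0.1, -0.2]
gripper_width: 85.4
grasp_force: 0.0
```

Request:
carry_out:
  rows:
    - [0,0,0,0,0,0,0.7]
    - [0,0,0,0,0,0,0.55]
    - [0,0,0,0,0,0,0.42]
    - [0,0,0,0,0,0,0.2]
    - [0,0,0,0,0,0,-0.2]
    - [0,0,0,0,0,0,-0.5]
    - [0,0,0,0,0,0,-0.5]

```text
clock: 16.82
position: [561.6, 289.5, 193.7]
ee_rot: [0.628, -0.625, 0.328, 0.327]
contact_force: [0.9, 2.1, 2.6]
gripper_width: 59.4
grasp_force: 64.6
```

```bash
python3 - <<'E'
from h import *
log(); im,d,P=cloud("top"); m=(abs(P[...,0]-562)<50)&(abs(P[...,1]-161)<35)&(P[...,2]>142)&(P[...,2]<158)&(im.min(2)>90)
Q=P[m];print(len(Q),np.percentile(Q,[1,50,99],axis=0).round(1)); print("rect",cv2.minAreaRect(Q[:,:2].astype(np.float32)))
T=tool(); print((T[:3,3]+148*T[:3,2]).round(1), T[:3,:3].round(3).tolist())
E
```

```text
16.82 [ 0.8    0.732 -0.308  0.627 -1.374 -1.201] [561.6 289.5 193.7] F [0.9 2.1 2.6] w 59.4 64.6
185 [[531.7 142.  143.2]
 [568.7 172.8 149.2]
 [591.7 181.8 152.8]]
rect ((561.9505004882812, 161.71414184570312), (60.73862838745117, 39.98188781738281), 0.8303917646408081)
[562.2 168.  109.1] [[0.002, -1.0, 0.004], [-0.571, -0.005, -0.821], [0.821, -0.001, -0.571]]
```

```bash
python3 - <<'E'
from h import *
X=np.linalg.inv(tool())@chan((562,161.7,75),K,-u(90.2)); np.save("X2.npy",X)
W=[chan((562,161.7,140),K,-u(90.2)),chan((562,80,190),K-.35*u(120),-u(120)-.35*K),chan((563,-20,190),K-1.7*u(155),-u(155)-1.7*K),chan((563.5,-114.5,130),u(3.66),-K)]
T=tool()
import plan
q=np.array(arm.read_state()["joints"])
for w in W:
    T2,r=goto(w,X,T); 
    mg=9
    for t in np.linspace(.1,1,10):
        Rm=T[:3,:3]@R.from_rotvec(t*R.from_matrix(T[:3,:3].T@T2[:3,:3]).as_rotvec()).as_matrix()
        q,c=plan.loc(T[:3,3]*(1-t)+t*T2[:3,3],Rm,q); mg=min(mg,(q-plan.lo).min(),(plan.hi-q).min()) if c<1e-6 else -1
    print(r,round(mg,2),q.round(2),T2[:3,3].round()); T=T2
E
```

```text
([0.2668, -0.0002, -0.1856, 0.0, -0.0, 0.0], 'min rows 1.0') 0.77 [ 0.8   0.65 -0.27  0.62 -1.47 -1.13] [562. 289. 259.]
([0.7474, 0.2043, 0.3252, 0.1187, -0.1049, -0.1164], 'min rows 3.3') 0.47 [ 0.62  0.29 -0.6   0.81 -0.93 -0.68] [521. 151. 344.]
([0.854, 0.139, 0.5184, 0.0539, -0.2167, -0.1907], 'min rows 4.9') 0.49 [ 0.2   0.39 -0.09 -0.05 -1.16  0.96] [597. -36. 360.]
([0.5723, 0.1434, 0.4703, -0.054, -0.1659, -0.1516], 'min rows 3.9') 1.02 [ 0.08  0.74  0.2  -0.01 -1.64  1.56] [ 682. -107.  258.]
```

Request:
carry_out:
  rows:
    - [0.05,0,-0.035,0,0,0,-0.5]
    - [0.13,0,-0.09,0,0,0,-0.5]
    - [0.22,0,-0.15,0,0,0,-0.5]
    - [0.267,0,-0.186,0,0,0,-0.5]
    - [0.267,0,-0.186,0,0,0,-0.5]

```text
clock: 17.5
position: [561.4, 289.2, 259.8]
ee_rot: [0.628, -0.626, 0.328, 0.326]
contact_force: [-0.6, -0.2, -2.3]
gripper_width: 59.5
grasp_force: 64.5
```

Request:
carry_out:
  rows:
    - [0.12,0.034,0.054,0.02,-0.017,-0.019,-0.5]
    - [0.25,0.068,0.108,0.04,-0.035,-0.039,-0.5]
    - [0.37,0.1,0.16,0.06,-0.052,-0.058,-0.5]
    - [0.5,0.136,0.216,0.08,-0.07,-0.078,-0.5]
    - [0.62,0.17,0.27,0.1,-0.087,-0.097,-0.5]
    - [0.747,0.204,0.325,0.119,-0.105,-0.116,-0.5]
    - [0.747,0.204,0.325,0.119,-0.105,-0.116,-0.5]

```text
clock: 18.38
position: [520.2, 148.5, 344.7]
ee_rot: [0.823, -0.477, 0.267, 0.154]
contact_force: [0.1, 1.2, -2.3]
gripper_width: 59.4
grasp_force: 65.2
```

```bash
python3 - <<'E'
from h import *
log();X=np.load("X2.npy"); print((tool()@X)[:3,3].round(1))
T2,r=goto(chan((563,-20,190),K-1.7*u(155),-u(155)-1.7*K),X);print(r)
E
```

```text
18.38 [ 0.622  0.291 -0.604  0.813 -0.933 -0.686] [520.2 148.5 344.7] F [ 0.1  1.2 -2.3] w 59.4 65.2
[560.7  77.9 190.5]
([0.8481, 0.1254, 0.5173, 0.0541, -0.2167, -0.1919], 'min rows 5.0')
```

Request:
carry_out:
  rows:
    - [0.11,0.016,0.065,0.007,-0.027,-0.024,-0.5]
    - [0.21,0.031,0.13,0.014,-0.054,-0.048,-0.5]
    - [0.32,0.047,0.194,0.02,-0.081,-0.072,-0.5]
    - [0.42,0.063,0.259,0.027,-0.108,-0.096,-0.5]
    - [0.53,0.078,0.323,0.034,-0.135,-0.12,-0.5]
    - [0.64,0.094,0.388,0.041,-0.163,-0.144,-0.5]
    - [0.74,0.11,0.453,0.047,-0.19,-0.168,-0.5]
    - [0.848,0.125,0.517,0.054,-0.217,-0.192,-0.5]
    - [0.848,0.125,0.517,0.054,-0.217,-0.192,-0.5]

```text
clock: 19.5
position: [599.9, -34.5, 358.1]
ee_rot: [0.976, -0.216, -0.039, -0.008]
contact_force: [-0.5, -0.2, -2.3]
gripper_width: 59.6
grasp_force: 65.2
```

```bash
python3 - <<'E'
from h import *
log();X=np.load("X2.npy"); print((tool()@X)[:3,3].round(1))
T2,r=goto(chan((563.5,-114.5,130),u(3.66),-K),X);print(r)
E
```

```text
19.5 [ 0.201  0.395 -0.08  -0.051 -1.161  0.955] [599.9 -34.5 358.1] F [-0.5 -0.2 -2.3] w 59.6 65.2
[565.2 -18.8 188. ]
([0.5629, 0.1542, 0.4586, -0.0536, -0.1646, -0.1517], 'min rows 3.9')
```

Request:
carry_out:
  rows:
    - [0.08,0.02,0.05,-0.008,-0.024,-0.022,-0.5]
    - [0.16,0.045,0.11,-0.016,-0.048,-0.044,-0.5]
    - [0.24,0.07,0.18,-0.024,-0.072,-0.066,-0.5]
    - [0.32,0.09,0.25,-0.032,-0.096,-0.088,-0.5]
    - [0.4,0.11,0.32,-0.04,-0.12,-0.11,-0.5]
    - [0.48,0.13,0.39,-0.047,-0.144,-0.132,-0.5]
    - [0.563,0.154,0.459,-0.0536,-0.1646,-0.1517,-0.5]
    - [0.563,0.154,0.459,-0.0536,-0.1646,-0.1517,-0.5]
    - [0.563,0.154,0.459,-0.0536,-0.1646,-0.1517,-0.5]

```text
clock: 20.62
position: [681.1, -104.6, 259.1]
ee_rot: [0.954, 0.032, -0.298, 0.01]
contact_force: [0.0, -0.3, -2.4]
gripper_width: 59.3
grasp_force: 65.2
```

```bash
cat > look.py <<'E'
from h import *
import sys
log();X=np.load("X2.npy"); C=tool()@X; print("model",C[:3,3].round(1),C[:3,:3].round(3).tolist())
n=sys.argv[1]; zc=C[2,3]
for v in("top","side"):
    im,d,P=cloud(v); np.save(f"{v}_{n}.npy",P)
    cv2.imwrite(f"pics/{v}_{n}.png",im[...,::-1])
    sat=im.max(2).astype(int)-im.min(2)
    m=(abs(P[...,0]-C[0,3])<100)&(abs(P[...,1]-C[1,3])<45)&(abs(P[...,2]-zc-20)<7)&(im.min(2)>90)&(sat<45)
    Q=P[m]
    if len(Q)>50:
        (c,s,a)=cv2.minAreaRect(Q[:,:2].astype(np.float32))
        A=np.c_[Q[:,:2]-C[:2,3],np.ones(len(Q))];k=np.linalg.lstsq(A,Q[:,2],rcond=None)[0]
        print(v,len(Q),"rect",np.round(c,1),np.round(s,1),round(a,2),"backz %.1f slopes deg"%k[2],np.degrees(k[:2]).round(2))
        print("  x",np.percentile(Q[:,0],[.5,99.5]).round(1),"y",np.percentile(Q[:,1],[.5,99.5]).round(1))
E
python3 look.py a
```

```text
20.62 [ 0.08   0.737  0.199 -0.008 -1.637  1.559] [ 681.1 -104.6  259.1] F [ 0.  -0.3 -2.4] w 59.3 65.2
model [ 563.1 -112.7  131. ] [[0.998, 0.067, 0.003], [0.067, -0.998, -0.0], [0.003, 0.001, -1.0]]
top 2321 rect [ 556.5 -114.2] [138.1  72.4] 6.05 backz 149.5 slopes deg [ 0.25 -0.26]
  x [488.3 623.6] y [-144.9  -76.7]
side 1046 rect [ 560.3 -109.6] [ 75.7 149.2] 88.74 backz 149.7 slopes deg [ 0.34 -1.59]
  x [488.  612.7] y [-144.5  -73.3]
```

View pics/side_a.png

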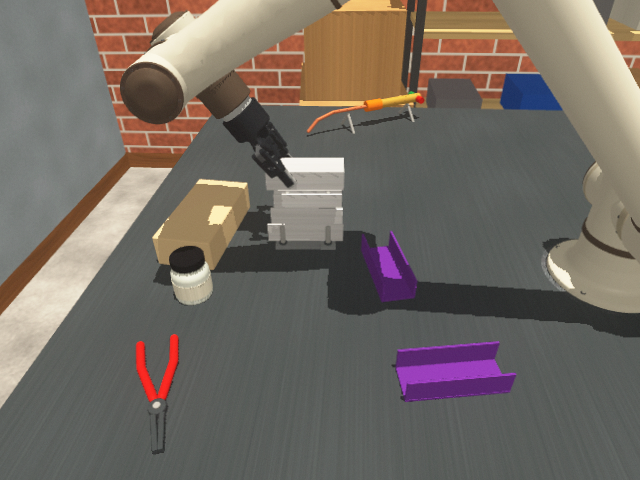

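View pics/top_a.png

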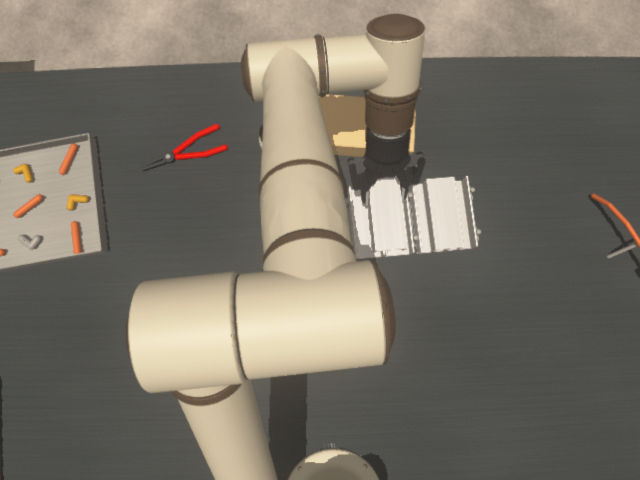

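The side view shows the channel open side down over the +y bay, with its back edge at (312,160). The top view shows it at (390,215), lined up with the bay. I'll compare the ends numerically.

```bash
python3 - <<'E'
from h import *
import cv2
c=np.array([563.5,-114.5]);th=np.radians(3.66)
def fr(P): return (P[...,0]-c[0])*np.cos(th)+(P[...,1]-c[1])*np.sin(th), -(P[...,0]-c[0])*np.sin(th)+(P[...,1]-c[1])*np.cos(th)
def ends(P,sel,lab,Yb):
    X,Y=fr(P); r=[]
    for a,b in Yb:
        k=sel&(Y>a)&(Y<b); 
        if k.sum()>20: r.append((a,np.percentile(X[k],[.5,1,99,99.5]).round(1).tolist()))
    print(lab,r)
for v in("top","side"):
    P0=np.load(f"{v}0.npy");P=np.load(f"{v}_a.npy"); im0=cv2.imread(f"pics/{v}0.png").min(2);im=cv2.imread(f"pics/{v}_a.png").min(2)
    ends(P0,(P0[...,2]>9)&(P0[...,2]<16)&(im0>90),v+" low floor",[(-50,-20),(10,50)])
    ends(P0,(P0[...,2]>45)&(P0[...,2]<51)&(im0>90),v+" low flange",[(-62,-54),(-7,7),(54,62)])
    ends(P0,(P0[...,2]>48)&(P0[...,2]<56)&(im0>90),v+" cap back",[(-133-25,-133-5),(-133,-133+25)])
    ends(P,(abs(P[...,2]-150)<6)&(im>90),v+" held back",[(-25,-5),(5,25)])
    X,Y=fr(P);k=(abs(P[...,2]-150)<4)&(im>90)&(X>-72)&(X<-10)&(abs(Y)<40); print("held Y",np.percentile(Y[k],[1,99]),"slope",np.degrees(np.polyfit(X[k],P[...,2][k],1)[0]))
    for xa,xb in((-70,-45),(-30,0)):
        k2=k&(X>xa)&(X<xb); print(xa,np.percentile(Y[k2],[2,98]).round(1))
E
```

```text
top low floor [(-50, [-74.0, -73.4, 140.5, 142.6]), (10, [-73.7, -73.0, 150.7, 153.2])]
top low flange [(-62, [-72.9, -72.2, 138.7, 139.2]), (-7, [-74.1, -73.1, 147.2, 147.8]), (54, [-73.4, -72.7, 126.3, 156.4])]
top cap back [(-158, [-72.2, -71.3, 74.6, 75.4]), (-133, [-73.7, -72.9, 74.0, 74.9])]
top held back [(-25, [-74.7, -74.0, 59.5, 60.3]), (5, [-74.4, -73.7, 57.3, 58.6])]
held Y [-26.74369083  32.64813837] slope 0.12937958379177522
-70 [-25.9  32. ]
-30 [-26.   32.6]
side low floor []
side low flange [(-62, [-73.5, -73.4, 72.5, 73.6]), (-7, [-74.1, -74.1, 145.2, 147.2]), (54, [-74.7, -73.7, 72.0, 72.8])]
side cap back [(-158, [-75.2, -74.0, 72.7, 73.7]), (-133, [-74.9, -74.6, 73.0, 73.9])]
side held back [(-25, [-74.7, -74.6, 46.0, 47.0]), (5, [-73.9, -73.8, 37.6, 37.9])]
held Y [-26.33113625  34.94872019] slope 0.17657641496555476
-70 [-25.9  33.8]
-30 [-25.5  34.7]
```

```bash
python3 - <<'E'
from h import *
X=np.load("X2.npy"); C=tool()@X
x=u(3.66);y=np.array([-x[1],x[0],0])
for z in(80,40,32):
    W=chan(C[:3,3]*[1,1,0]+.6*x-2.6*y+[0,0,z+1],u(3.66),-K); print(z,goto(W,X)[1])
E
```

```text
80 ([0.1512, 0.0154, 0.2091, 0.0007, -0.0015, 0.0009], 'min rows 0.8')
40 ([0.2647, 0.0156, 0.3738, 0.0007, -0.0015, 0.0009], 'min rows 1.5')
32 ([0.2874, 0.0157, 0.4068, 0.0007, -0.0015, 0.0009], 'min rows 1.6')
```

Request:
carry_out:
  rows:
    - [0.05,0.008,0.07,0,0,0,-0.5]
    - [0.1,0.015,0.14,0,-0.001,0.001,-0.5]
    - [0.151,0.0155,0.209,0.0007,-0.0015,0.001,-0.5]
    - [0.18,0.0155,0.25,0.0007,-0.0015,0.001,-0.5]
    - [0.208,0.0155,0.292,0.0007,-0.0015,0.001,-0.5]
    - [0.236,0.0155,0.333,0.0007,-0.0015,0.001,-0.5]
    - [0.264,0.0155,0.374,0.0007,-0.0015,0.001,-0.5]
    - [0.264,0.0155,0.374,0.0007,-0.0015,0.001,-0.5]

```text
clock: 21.72
position: [681.9, -108.5, 166.7]
ee_rot: [0.953, 0.03, -0.301, 0.009]
contact_force: [0.6, -0.0, -1.9]
gripper_width: 59.4
grasp_force: 65.2
```

```bash
python3 look.py b
```

```text
21.73 [ 0.074  0.837  0.144 -0.008 -1.49   1.563] [ 681.9 -108.5  166.7] F [ 0.6 -0.  -1.9] w 59.4 65.2
model [ 563.  -116.    39.4] [[0.998, 0.063, -0.004], [0.063, -0.998, 0.0], [-0.004, -0.001, -1.0]]
top 1737 rect [ 556.7 -117.5] [136.9  83.4] 3.98 backz 57.9 slopes deg [-0.1  -0.27]
  x [489.7 623.1] y [-148.7  -79.8]
side 1044 rect [ 559.8 -120.2] [142.9  82. ] 6.16 backz 58.0 slopes deg [ 0.06 -1.21]
  x [488.3 619.8] y [-147.2  -77.5]
```

Request:
carry_out:
  rows:
    - [0.006,0,0.008,0,0,0,-0.5]
    - [0.011,0,0.016,0,0,0,-0.5]
    - [0.0145,0,0.0205,0,0,0,-0.5]
    - [0.0165,0,0.0235,0,0,0,-0.5]
    - [0.0165,0,0.0235,0,0,0,-0.5]

```text
clock: 22.45
position: [682.1, -108.6, 161.9]
ee_rot: [0.953, 0.03, -0.3, 0.009]
contact_force: [-0.3, -0.4, -2.5]
gripper_width: 59.6
grasp_force: 65.2
```

Request:
carry_out:
  rows:
    - [0.0018,0,0.0025,0,0,0,-0.5]
    - [0.0032,0,0.0045,0,0,0,-0.5]
    - [0.0045,0,0.0065,0,0,0,-0.5]
    - [0.0045,0,0.0065,0,0,0,-0.5]

```text
clock: 22.95
position: [682.2, -108.5, 160.7]
ee_rot: [0.953, 0.03, -0.3, 0.009]
contact_force: [-0.6, -0.0, -0.6]
gripper_width: 59.9
grasp_force: 65.3
```

Request:
carry_out:
  rows:
    - [0.0018,0,0.0025,0,0,0,-0.5]
    - [0.003,0,0.004,0,0,0,-0.5]
    - [0.003,0,0.004,0,0,0,-0.5]

```text
clock: 23.32
position: [682.2, -108.5, 160.6]
ee_rot: [0.953, 0.03, -0.3, 0.009]
contact_force: [-1.4, 1.1, 5.7]
gripper_width: 59.2
grasp_force: 65.6
```

```bash
python3 look.py c
```

```text
23.32 [ 0.074  0.844  0.142 -0.008 -1.479  1.563] [ 682.2 -108.5  160.6] F [-1.4  1.1  5.7] w 59.2 65.6
model [ 563.5 -116.1   33.1] [[0.998, 0.064, -0.002], [0.064, -0.998, 0.0], [-0.002, -0.0, -1.0]]
top 1696 rect [ 557.2 -116.6] [136.8  83.8] 2.42 backz 51.6 slopes deg [ 0.07 -0.09]
  x [490.2 624.1] y [-148.7  -79.3]
side 1008 rect [ 559.7 -115.9] [143.6  73.9] 6.15 backz 51.2 slopes deg [ 0.04 -0.71]
  x [489.  629.8] y [-146.9  -77.2]
```

```bash
cat > cmp.py <<'E'
from h import *
import sys
c=np.array([563.5,-114.5]);th=np.radians(3.66)
def fr(P): return (P[...,0]-c[0])*np.cos(th)+(P[...,1]-c[1])*np.sin(th), -(P[...,0]-c[0])*np.sin(th)+(P[...,1]-c[1])*np.cos(th)
n=sys.argv[1]
for v in("top","side"):
    P=np.load(f"{v}_{n}.npy");im=cv2.imread(f"pics/{v}_{n}.png").min(2);X,Y=fr(P);Z=P[...,2]
    b=(Z>48)&(Z<56)&(im>90)
    for lab,k in(("back",b&(abs(Y)<22)),("flange",(Z>44)&(Z<51)&(im>90)&(abs(abs(Y)-58)<5)),("lowfloor",(Z>8)&(Z<17)&(im>90)&(abs(abs(Y)-42)<8)),("cap",b&(abs(Y+133)<22))):
        k=k&(abs(X)<85)
        if k.sum()>20: print(v,lab,np.percentile(X[k],[.5,1,99,99.5]).round(1))
    for xa,xb in((-72,-45),(-45,-15),(-15,5)):
        k=b&(X>xa)&(X<xb)&(abs(Y)<42)&(Z>48.5)
        if k.sum()>20: print(v,"Y edges",xa,np.percentile(Y[k],[1,99]).round(1),"z",np.median(Z[k]).round(1))
    for yb in(-58,0,58,-133):
        k=(Z>42)&(Z<51 if yb!=-133 else Z<60)&(abs(Y-yb)<8)&(abs(X)<72)&(im>80); 
        if k.sum()>15: print(v,yb,"medianY",np.median(Y[k]).round(1),k.sum())
E
python3 cmp.py c
```

```text
top back [-74.3 -73.4  59.2  59.7]
top flange [-74.1 -73.8  45.8  46.3]
top lowfloor [-74.3 -73.4  72.5  74.4]
top cap [-72.9 -72.1  74.4  74.9]
top Y edges -72 [-30.1  11. ] z 51.7
top Y edges -45 [-29.9  24.4] z 51.6
top Y edges -15 [-29.6  29.4] z 51.6
top -58 medianY -59.5 134
top 0 medianY 0.6 179
top 58 medianY 58.1 60
top -133 medianY -133.0 512
side back [-74.2 -73.9  45.1  47.1]
side flange [-74.2 -73.4  71.6  73. ]
side cap [-75.  -74.7  62.3  65.1]
side Y edges -72 [-28.2  31.9] z 51.3
side Y edges -45 [-27.9  31.4] z 51.3
side Y edges -15 [-28.2  31.6] z 51.2
side -58 medianY -58.1 144
side 0 medianY 2.5 73
side 58 medianY 58.2 242
side -133 medianY -132.6 192
```

Request:
carry_out:
  rows:
    - [0,0,0,0,0,0,0.43]
    - [0,0,0,0,0,0,0.5]
    - [0,0,0,0,0,0,0.6]
    - [0,0,0,0,0,0,0.65]
    - [0,0,0,0,0,0,0.65]

```text
clock: 24.05
position: [682.2, -108.6, 159.3]
ee_rot: [0.953, 0.03, -0.3, 0.009]
contact_force: [0.3, 0.4, 0.2]
gripper_width: 70.0
grasp_force: 0.0
```

Request:
carry_out:
  rows:
    - [0,0,-0.02,0,0,0,0.65]
    - [0,0,-0.07,0,0,0,0.65]
    - [0,0,-0.15,0,0,0,0.65]
    - [0,0,-0.3,0,0,0,0.65]
    - [0,0,-0.5,0,0,0,0.65]
    - [0,0,-0.7,0,0,0,0.65]
    - [0,0,-0.7,0,0,0,0.65]

```text
clock: 24.92
position: [763.8, -103.6, 278.3]
ee_rot: [0.955, 0.03, -0.296, 0.009]
contact_force: [0.1, -0.6, 0.5]
gripper_width: 70.4
grasp_force: 0.0
```

```bash
python3 look.py d | head -3; python3 cmp.py d; python3 - <<'E'
import cv2
a=cv2.imread("pics/top_d.png")[80:280,230:510];cv2.imwrite("pics/td.png",cv2.resize(a,None,fx=2.5,fy=2.5))
E
```

```text
24.93 [ 0.073  0.863  0.509 -0.006 -1.818  1.562] [ 763.8 -103.6  278.3] F [ 0.1 -0.6  0.5] w 70.4 0.0
model [ 646.2 -111.2  149.8] [[0.998, 0.064, 0.006], [0.064, -0.998, -0.0], [0.006, 0.001, -1.0]]
top back [-73.6 -72.8  74.2  74.6]
top flange [-73.7 -72.1  73.5  73.9]
top lowfloor [-73.6 -73.   74.7  75.3]
top cap [-72.7 -71.8  74.4  75.2]
top Y edges -72 [-29.8   9.3] z 51.7
top Y edges -45 [-29.8  21.5] z 51.8
top Y edges -15 [-30.4  28.7] z 51.5
top -58 medianY -59.5 173
top 0 medianY 0.7 200
top 58 medianY 57.8 72
top -133 medianY -132.8 526
side back [-74.1 -73.8  72.9  73.8]
side flange [-74.7 -73.5  72.5  73.3]
side cap [-75.1 -74.7  72.9  73.8]
side Y edges -72 [-27.3  31.3] z 51.2
side Y edges -45 [-28.1  31.8] z 51.2
side Y edges -15 [-28.5  32.1] z 51.1
side -58 medianY -58.1 197
side 0 medianY -0.1 118
side 58 medianY 58.4 247
side -133 medianY -133.5 204
```

View pics/td.png

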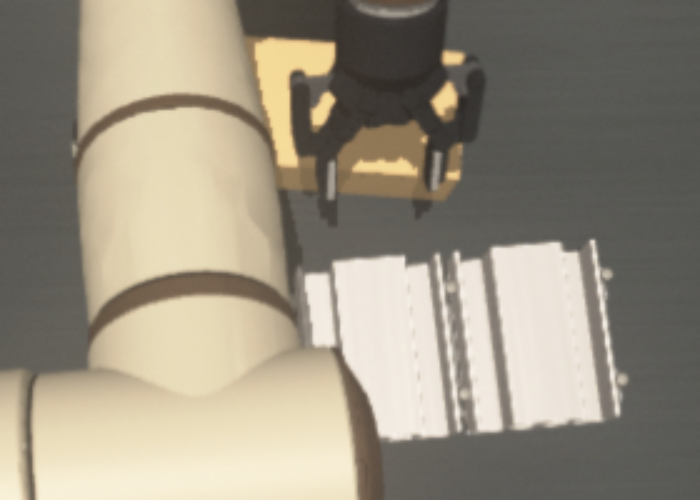

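The crop shows the third channel seated at about (385,345), level and parallel with the finished bundle at (545,330), and the gripper clear of everything.

```bash
python3 -c "
from bench import arm
print(arm.job_done())"
```

```text
the job is handed in; nothing more can be done
None
```

The loose channel is turned over and lapped fully home on the bay 1 bundle: its ends measured level within about 1 mm and its back matches the finished bundle's height. The finished bundle and lower channels measured unmoved, the brick, jar and pliers were given clearance but not re-measured, and I handed the job in at about 25 s.

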